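# Lens stack of a hand lamp, in build order

### The job

Kit the hand lamp's optical stack in the steel pin holder in build order: the black spacer ring first, flat on the holder's plate, then the clear, pale blue lens on it, then the brass retaining ring on top. Leave all three lying level between the four pins, and let go of them.

Things in the scene. Friction and masses are not known exactly. Their poses are not given: they have to be found in the camera images.
- holder_seat (a point): Centre of the top of the holder's fixed dark steel plate, 90 x 90 x 10 mm, where the stack stands (10 mm above the bench); x, y along its edges, z up. Four steel pins 8 mm thick at x = +-24, y = +-24 mm rise straight to 36 mm above it, then flare outward to +-30 (ends 54 mm up): a 60 mm circle for the 52 mm parts, 40 mm gaps on all four sides for fingers closing along x or y.
- spacer_center (a point): Centre (half-way up) of the loose black plastic spacer ring: outer diameter 52 mm, bore 38 mm, 18 mm high, z is its axis. It lies flat on the bench; grip it across the outside. A white plastic ring of the same size lies on the bench too and is not wanted.
- lens_center (a point): Centre (half-way up its rim) of the loose clear, pale blue glass lens: a disc of 52 mm diameter, rim 16 mm high, flat underneath, z (its axis) up, with a low dome on top, 4 mm high and 37 mm across, that fits into the retaining ring's bore. Lies flat on the bench, dome up. An amber lens of the same shape lies there too and is not wanted.
- retainer_center (a point): Centre (half-way up) of the loose brass retaining ring: outer diameter 52 mm, bore 41 mm, 14 mm high, z is its axis. It lies flat on the bench; grip it across the outside.
Not all that is in view belongs to the job. Of the things shaped like the part that bears retainer_center, the brass one is meant.

How it is judged:
On the way, in this order (a step that is already met when the one before it is completed fails the run):
1. the black spacer lies level on the holder's plate between the pins (horizontal distance between spacer_center and holder_seat below 0.012 m and z of spacer_center in the frame of holder_seat between 0.004 and 0.014 m and angle between spacer_center's own z axis and vertical below 0.17 rad), for 0.2 s.
2. the clear lens lies level on the spacer between the pins (all of step 1 and horizontal distance between lens_center and holder_seat below 0.012 m and z of lens_center in the frame of holder_seat between 0.021 and 0.031 m and angle between lens_center's own z axis and vertical below 0.17 rad), for 0.2 s.
3. the brass retaining ring lies level on the lens between the pins (all of step 2 and horizontal distance between retainer_center and holder_seat below 0.012 m and z of retainer_center in the frame of holder_seat between 0.036 and 0.046 m and angle between retainer_center's own z axis and vertical below 0.17 rad), for 0.2 s.
At the end, for the whole second after the job is handed in: Spacer, lens and retaining ring are stacked in the holder from the plate up in this order, each centred within 12 mm of the plate's centre, within 5 mm of its height in the finished stack (centres 9, 26 and 41 mm above the plate) and level within 10 degrees, released and at rest (all of step 3 and linear speed of each of spacer, lens, retainer below 0.02 m/s); the robot touches nothing.
It also fails if it takes over 67 s, if anything falls off the work surface, if the arm or the gripper's body presses on something with over 40 N, if the wrist force passes 120 N, or if a joint passes its speed limit or range.

### The arm

A 6-joint arm with a two-finger parallel gripper is mounted at the origin on the work surface. World frame = base frame: x ahead of the robot, y to its left, z up, the work surface at z = 0. Lengths are in m, angles in rad, forces in N, time in s.
With the tool pointing down it reaches from about 0.325 to 0.775 m from the base axis. Payload 9.3 kg.
Tool frame: the origin (TCP) lies midway between the tips of the shut fingers; the grasp point (between the pads) lies 19 mm behind it (arm.hold_point_z is the distance from the TCP to the grasp point, in m); z points along the fingers, x is the direction in which the jaws open and shut, and the axes are right-handed (so a half turn about z gives the same grasp; the last joint's range is limited). The gripper opens to 85 mm and grips with 20 to 120 N. Pads are 22 mm wide; open, the fingers measure 114 mm over their backs; the gripper's body (76 mm by 85 mm) begins 54 mm behind the grasp point. The pads swing forward as they close: fully open they stand 13 mm farther back than shut.
Start: joints at [-1.47, 0.259, 0.021, 1.334, 0, 1.418], TCP at [0.138, -0.532, 0.231] pointing down, gripper open.
Joint ranges: [-3.04, 3.04], [-0.91, 1.82], [-1.04, 1.36], [-1.92, 1.95], [-1.52, 1.45], [-3.14, 3.14]. Speed limits (rad/s): [2.22, 2.22, 2.79, 3.14, 3.14, 3.14].

### API

Orientations are given as [roll, pitch, yaw] about the fixed x, y, z axes, in that order (R = Rz(yaw) Ry(pitch) Rx(roll)).
In Python, from plant import arm gives the robot as it stands. Calls block until the motion is done:
- arm.move_ptp(position, orientation): joint-space move of the TCP to a pose.
- arm.servo_line(position, velocity=0.15, orientation=None, stop_force=None): straight line of the TCP; orientation=None keeps the orientation; velocity is the mean speed in m/s. With stop_force (N) it stops when the force on the tool has changed by that much, and returns True; else False.
- arm.move_joints(angles): joint-space move.
- arm.gripper_to(opening, f_grip=None): finger opening in m; f_grip is the grip in N (None keeps the last); returns when the fingers have stopped.
- arm.wait(seconds).
- arm.solve_ik(position, orientation): joint angles nearest the present ones, or None.
- arm.camera(name): name is "side" or "top"; returns the picture (420x560x3 uint8, red, green, blue); there is no depth.
- arm.camera_params(name): a dict with "vertical_fov" (degrees; the focal length in pixels is half the picture's height over the tangent of half this angle, whatever the lens; pixels are square), "cx", "cy" (the principal point, pixels), "dist_coeffs" ([k1, k2, p1, p2, k3] as OpenCV has them; the pictures are not rectified), "R" (3x3) and "t" (3): a world point X has camera coordinates R X + t. Camera axes: x right, y down, z forward; pixel columns grow to the right and rows downward; lengths in m; the calibration is good to about 2 mm. A picture is of the moment at which its call begins. camera_params takes no time and is no camera call.
A pose or a line that the arm cannot do raises arm.PlanningError and nothing moves.
- arm.close_job(): hands the job in, once; it reports no verdict.
Readings, each from a call of its own:
- arm.get_clock(): time.
- arm.get_qpos(): joint angles.
- arm.get_dq(): joint speeds.
- arm.get_joint_torque(): joint torques, N m.
- arm.get_position(): TCP position.
- arm.get_tool_rot(): TCP orientation.
- arm.get_ft_force(): force on the tool from outside, world axes, zero at the start.
- arm.get_ft_torque(): the same for the moment, N m.
- arm.get_gripper_width(): finger opening in m.
Only numpy, scipy, OpenCV 4.12 (cv2) and the standard library are available. Lean on these libraries where they do the work, as an engineer would, in place of code of your own. Each camera call takes 0.05 s, during which the arm holds its last target. There are 200 camera calls.

## Working session

There is one attempt and no reset: what is moved stays moved. The work goes in short steps, each a Python script; the robot and the scene stay as the last script left them, time stands still between calls to the robot, and variables do not carry over. Pictures are saved under pics/ and viewed, about 8 in all and at most 12, crops included, and the job is handed in when it is done.

```bash
mkdir -p pics; python3 - <<'E'
from plant import arm
import cv2
for n in("top","side"):
    im=arm.camera(n); cv2.imwrite(f"pics/{n}0.png",im[:,:,::-1]); p=arm.camera_params(n); print(n,p)
E
```

```text
top {'vertical_fov': 43.71411718321308, 'cx': 284.7997252095349, 'cy': 213.57097527294937, 'dist_coeffs': array([-0.15755611,  0.        ,  0.        ,  0.        ,  0.        ]), 'R': array([[-0.02451011, -0.99961148,  0.01327173],
       [-0.99650362,  0.02336891, -0.08021493],
       [ 0.07987362, -0.01519141, -0.99668923]]), 't': array([-0.01883778,  0.53674571,  1.08680694])}
side {'vertical_fov': 52.89028534205652, 'cx': 278.70962515033307, 'cy': 211.70658787045807, 'dist_coeffs': array([-0.11556091,  0.        ,  0.        ,  0.        ,  0.        ]), 'R': array([[ 0.90061832, -0.4345686 ,  0.00606467],
       [-0.24661054, -0.52247682, -0.8162115 ],
       [ 0.35786854,  0.73359942, -0.57772139]]), 't': array([-0.49670648,  0.15873616,  0.68836702])}
```

View pics/top0.png

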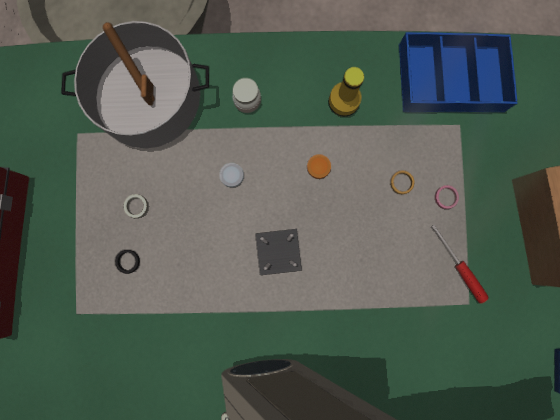

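View pics/side0.png

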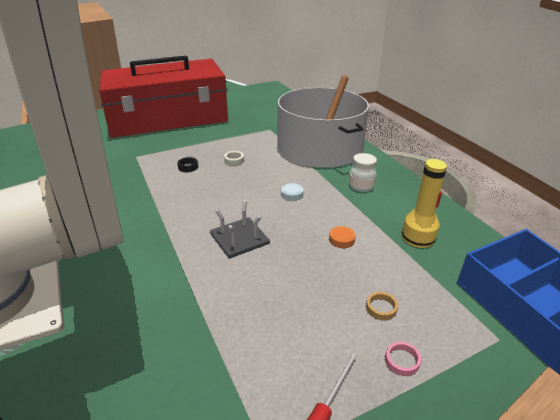

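```bash
cat > h.py <<'E'
import numpy as np, cv2
def ray(P,px,z):
    f=210/np.tan(np.radians(P["vertical_fov"])/2)
    K=np.array([[f,0,P["cx"]],[0,f,P["cy"]],[0,0,1]])
    u=cv2.undistortPoints(np.float64(px).reshape(-1,1,2),K,P["dist_coeffs"]).reshape(-1,2)
    d=np.c_[u,np.ones(len(u))]@P["R"]; c=-P["R"].T@P["t"]
    return (c+d*((z-c[2])/d[:,2])[:,None])[:,:2]
def blob(im,c,kind,r=26):
    x0,y0=max(c[0]-r,0),max(c[1]-r,0); w=im[y0:y0+2*r,x0:x0+2*r]
    hsv=cv2.cvtColor(w,cv2.COLOR_RGB2HSV); a=w.astype(int)
    m={"dark":a.max(2)<48,"plate":a.max(2)<75,"blue":(a[...,2]-a[...,0]>10),
       "brass":(a[...,0]-a[...,2]>45)}[kind].astype(np.uint8)
    cs,_=cv2.findContours(m,cv2.RETR_EXTERNAL,cv2.CHAIN_APPROX_NONE)
    k=max(cs,key=len)
    return cv2.convexHull(k).reshape(-1,2)+[x0,y0]
E
python3 - <<'E'
from plant import arm
from h import *
import cv2
seeds={"spacer":("dark",.009,(127,261),(188,164)),"lens":("blue",.008,(231,175),(292,191)),"retainer":("brass",.007,(402,182),(382,306)),"holder":("plate",.01,(278,252),(240,236))}
tiles=[]
for i,n in enumerate(("top","side")):
    im=arm.camera(n);P=arm.camera_params(n);vis=im.copy()
    for k,(kind,z,*cc) in seeds.items():
        c=cc[i]; hl=blob(im,c,kind,32 if k=="holder" else 20)
        cv2.polylines(vis,[hl.astype(np.int32)],True,(255,0,255),1)
        if k=="holder":
            q=cv2.boxPoints(cv2.minAreaRect(hl.astype(np.float32))) if i==0 else cv2.approxPolyDP(hl.astype(np.int32),5,True).reshape(-1,2)
            w=ray(P,q,.01); e=np.diff(np.r_[w,w[:1]],axis=0)
            print(n,k,w.mean(0).round(4),"edges",np.hypot(*e.T).round(4),"yaw",np.degrees(np.arctan2(e[:,1],e[:,0])).round(1))
        else:
            (ex,ey),ax,_=cv2.fitEllipse(hl.astype(np.float32)); w=ray(P,hl,z)
            x,y,wd,hh=cv2.boundingRect(hl.astype(np.int32))
            print(n,k,"px",(round(ex,1),round(ey,1)),"xy",ray(P,[(ex,ey)],z).round(4),"ext",np.ptp(w,axis=0).round(3),"bb",wd,hh)
    for c in [s[2+i] for s in seeds.values()]+[[(135,206),(319,166),(446,197)],[(234,158),(342,237),(403,358)]][i]:
        for src in ([im,vis] if True else []):
            t=src[max(c[1]-33,0):c[1]+33,max(c[0]-33,0):c[0]+33]; tiles.append(cv2.resize(t,(198,198),interpolation=cv2.INTER_CUBIC)) if src is (vis) else None
t=[cv2.resize(x,(198,198)) for x in tiles]; z=np.zeros_like(t[0])
rows=[t[0:4],t[4:7]+[t[10]],t[7:10]+[z]]
cv2.imwrite("pics/crop.png",np.vstack([np.hstack(r) for r in rows])[:,:,::-1])
E
```

```text
top spacer px (127.2, 261.1) xy [[0.4425 0.3098]] ext [0.05  0.053] bb 25 24
top lens px (231.0, 174.3) xy [[0.6251 0.0822]] ext [0.033 0.03 ] bb 15 16
top retainer px (402.3, 181.8) xy [[ 0.6008 -0.2899]] ext [0.049 0.051] bb 24 23
top holder [ 0.4562 -0.0163] edges [0.0891 0.0894 0.0887 0.0892] yaw [ -85.  -175.1   94.9    5.1]
side spacer px (187.4, 164.4) xy [[0.4431 0.3116]] ext [0.051 0.073] bb 20 14
side lens px (291.6, 191.1) xy [[0.6262 0.0866]] ext [0.057 0.068] bb 22 17
side retainer px (381.6, 305.1) xy [[ 0.602  -0.2869]] ext [0.059 0.058] bb 31 28
side holder [ 0.4413 -0.0382] edges [0.1193 0.0874 0.0825] yaw [ -38.9 -175.2   94. ]
```

View pics/crop.png

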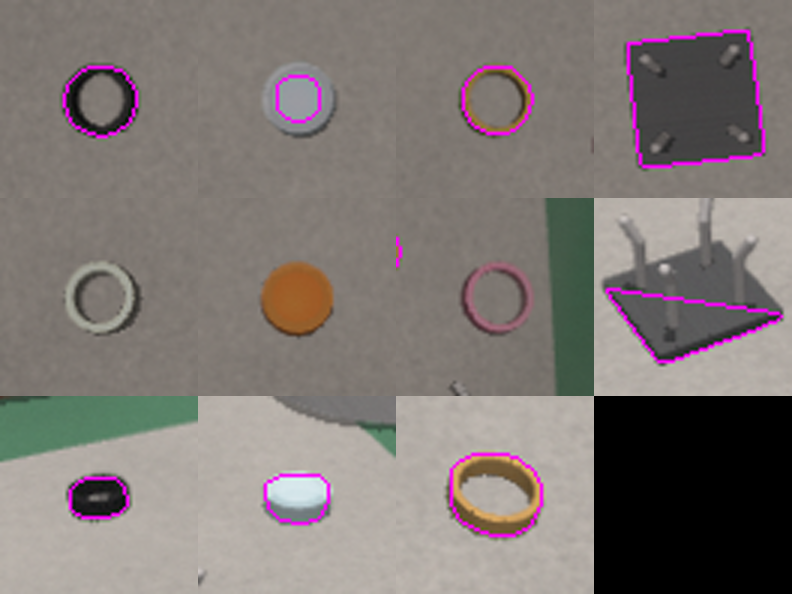

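Candidates in the top view:
- **Rings:** black (127,261), white (135,206), brass (402,182), pink (446,197).
- **Lenses:** clear pale blue (231,175), amber (319,166).

The crop confirms that the black, pale blue and brass ones match the description. The holder is at (278,252). The top lens contour caught only the dome, so I'm using the rim centre of about (231.6,174.9).

```bash
cat > act.py <<'E'
from plant import arm
from h import *
YAW=np.radians(5.0)
def best(*pts):
    c=[]
    for k in (-2,-1,0,1,2):
        y=YAW+k*np.pi/2; qs=[arm.solve_ik(p,[np.pi,0,y]) for p in pts]
        if all(q is not None for q in qs): c.append((max(abs(q[5]) for q in qs),y))
    return min(c)[1]
def st(m): print(m,"t%.2f"%arm.get_clock(),np.round(arm.get_position(),4),"w%.4f"%arm.get_gripper_width(),"F",np.round(arm.get_ft_force(),1),flush=True)
def pick(xy,seat,zg=.002,f=40):
    y=best([*xy,.05],[*seat,.05]); o=[np.pi,0,y]
    arm.move_ptp([*xy,.07],o); st("over")
    print("stop",arm.servo_line([*xy,zg],.1,stop_force=15)); st("down")
    arm.gripper_to(0.04,f); st("grip")
    arm.servo_line([*xy,.15],.25)
    arm.move_ptp([*seat,.15],o); st("hover %.2f"%y)
def shots(tag):
    for n in("top","side"): cv2.imwrite(f"pics/{n}{tag}.png",arm.camera(n)[:,:,::-1])
E
python3 - <<'E'
from act import *
P=arm.camera_params("side")
w=ray(P,[(210.3,233),(249.7,217),(269.7,242),(229,253)],.01); print("side holder",w.round(3).tolist(),w.mean(0))
print("lens",ray(arm.camera_params("top"),[(231.6,174.9)],.012))
pick((.4428,.3107),(.4565,-.0155)); shots(1)
E
python3 -c "
import cv2,numpy as np
a=cv2.imread('pics/top1.png')[190:310,200:360];b=cv2.imread('pics/side1.png')[130:280,160:360]
cv2.imwrite('pics/c1.png',np.hstack([cv2.resize(a,(400,300)),cv2.resize(b,(400,300))]))"
```

```text
side holder [[0.407, 0.015], [0.499, 0.031], [0.502, -0.061], [0.42, -0.058]] [ 0.45711586 -0.01834999]
lens [[0.6230319  0.08052493]]
over t3.38 [0.4433 0.3102 0.0701] w0.0855 F [ 0.4 -0.6  0.1]
stop False
down t4.22 [0.4431 0.3108 0.0024] w0.0853 F [-0.1  0.2 -0.3]
grip t4.66 [0.4431 0.3109 0.003 ] w0.0506 F [-2.1 -0.3  8.1]
hover 1.66 t6.64 [ 0.4565 -0.0149  0.1497] w0.0505 F [-1.4  0.2  0.3]
```

View pics/c1.png

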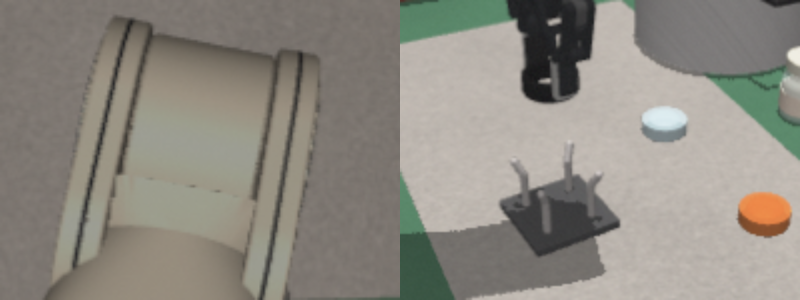

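The side view shows the black ring held level in the jaws at about (235,171). I projected 234.7 for a centred grip, so it agrees. I'll place it now.

```bash
cat >> act.py <<'E'
SEAT=(.4562,-.0165)
def place(zp,opening=.066):
    arm.servo_line([*SEAT,zp+.025],.15); st("in")
    print("stop",arm.servo_line([*SEAT,zp-.002],.04,stop_force=6)); st("set")
    arm.gripper_to(opening); st("open")
    arm.servo_line([*SEAT,.14],.2); st("up")
E
python3 - <<'E'
from act import *
place(.013)
arm.gripper_to(.085)
arm.move_ptp([.6,.083,.15],[np.pi,0,YAW+np.pi/2]); st("away"); shots(2)
E
python3 -c "
import cv2,numpy as np
a=cv2.imread('pics/top2.png')[190:310,200:360];b=cv2.imread('pics/side2.png')[130:280,160:360]
cv2.imwrite('pics/c2.png',np.hstack([cv2.resize(a,(400,300)),cv2.resize(b,(400,300))]))"
```

```text
in t7.64 [ 0.4567 -0.0164  0.0386] w0.0505 F [-0.4 -0.1  0.5]
stop True
set t8.25 [ 0.4559 -0.0165  0.013 ] w0.0503 F [-1.   0.4  8.7]
open t8.55 [ 0.4555 -0.0164  0.0126] w0.0662 F [-0.3  0.1 -0.6]
up t9.33 [ 0.4557 -0.0164  0.139 ] w0.0657 F [ 0.3  1.1 -0.6]
away t10.40 [0.5996 0.0831 0.1494] w0.0850 F [-0.6 -0.1 -0.6]
```

View pics/c2.png

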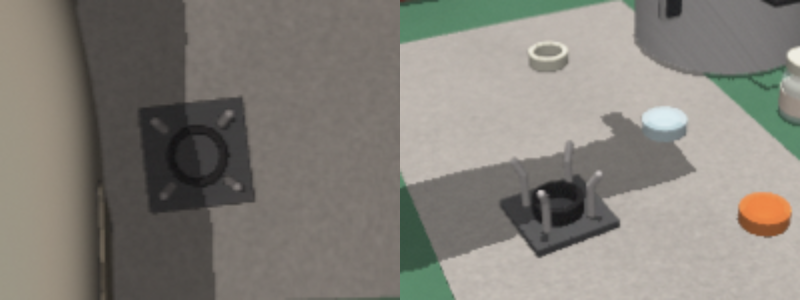

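The spacer lies flat and centred between the pins at about (279,252) in the top view. Next is the lens.

```bash
python3 - <<'E'
from act import *
pick((.6245,.082),SEAT,.003); shots(3)
E
python3 -c "
import cv2,numpy as np
a=cv2.imread('pics/top3.png')[190:310,200:360];b=cv2.imread('pics/side3.png')[130:280,160:360]
cv2.imwrite('pics/c3.png',cv2.resize(b,(600,450)))"
```

```text
over t10.93 [0.6237 0.0813 0.0704] w0.0850 F [-0.6 -0.5  0.9]
stop False
down t11.74 [0.625  0.082  0.0039] w0.0849 F [ 0.8 -0.1 -0.1]
grip t12.17 [0.6248 0.082  0.004 ] w0.0500 F [-1.7 -1.5  4.7]
hover 1.66 t13.71 [ 0.4567 -0.0166  0.1496] w0.0498 F [-0.5 -0.4 -1. ]
```

View pics/c3.png

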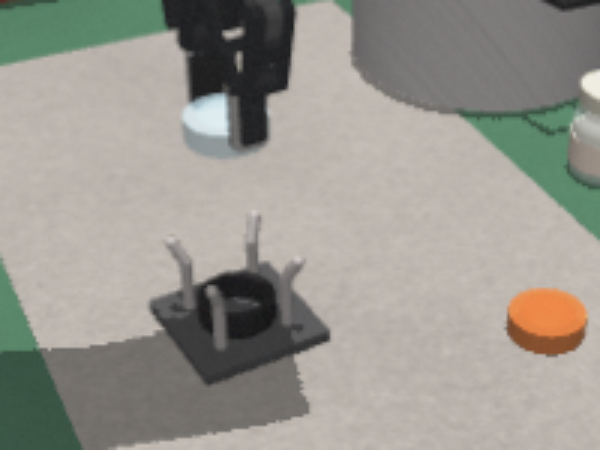

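The lens is held level, with its centre at about u=235 in the side view, where I expected it. I'll place it, then pick the brass ring.

```bash
python3 - <<'E'
from act import *
place(.0318)
arm.gripper_to(.085)
arm.move_ptp([.6,-.22,.15],[np.pi,0,YAW+np.pi/2]); st("away"); shots(4)
E
python3 -c "
import cv2,numpy as np
a=cv2.imread('pics/top4.png')[190:310,200:360];b=cv2.imread('pics/side4.png')[160:310,140:340]
cv2.imwrite('pics/c4.png',np.hstack([cv2.resize(a,(400,300)),cv2.resize(b,(400,300))]))"
```

```text
in t14.58 [ 0.4568 -0.0165  0.0572] w0.0502 F [ 0.6  0.4 -0.8]
stop True
set t15.19 [ 0.456  -0.0165  0.0319] w0.0502 F [-1.6 -0.3  8.2]
open t15.50 [ 0.4556 -0.0164  0.0314] w0.0662 F [-0.3 -0.  -0.6]
up t16.19 [ 0.4558 -0.0164  0.1392] w0.0663 F [ 0.7 -0.6 -0.9]
away t17.51 [ 0.5994 -0.219   0.1499] w0.0849 F [-0.3  0.5 -0.5]
```

View pics/c4.png

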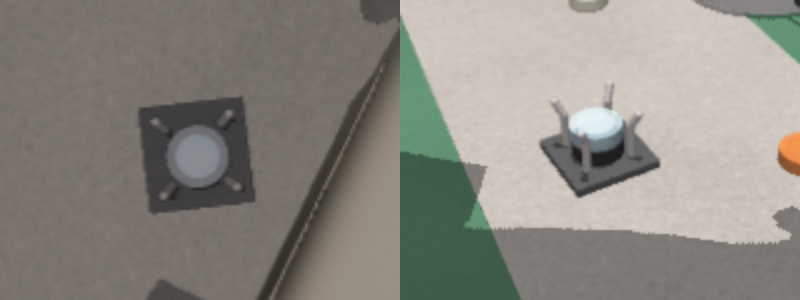

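The lens is level on the spacer, at (278.8,252.4) against a plate centre of (278.5,252). For the brass ring I'll open to only 70 mm, to stay clear of the pink ring.

```bash
python3 - <<'E'
from act import *
arm.gripper_to(.070)
pick((.6012,-.2885),SEAT,.003); shots(5)
E
python3 -c "
import cv2,numpy as np
b=cv2.imread('pics/side5.png')[130:280,160:360]
cv2.imwrite('pics/c5.png',cv2.resize(b,(600,450)))"
```

```text
over t18.41 [ 0.6008 -0.2887  0.0695] w0.0701 F [-0.1  0.5  0.1]
stop False
down t19.23 [ 0.6017 -0.2886  0.0038] w0.0701 F [-0.3 -0.2  0.3]
grip t19.56 [ 0.6017 -0.2887  0.0046] w0.0496 F [-1.2  1.1  6.7]
hover 1.66 t21.48 [ 0.4571 -0.0172  0.1499] w0.0493 F [-0.2 -0.1 -0.5]
```

View pics/c5.png

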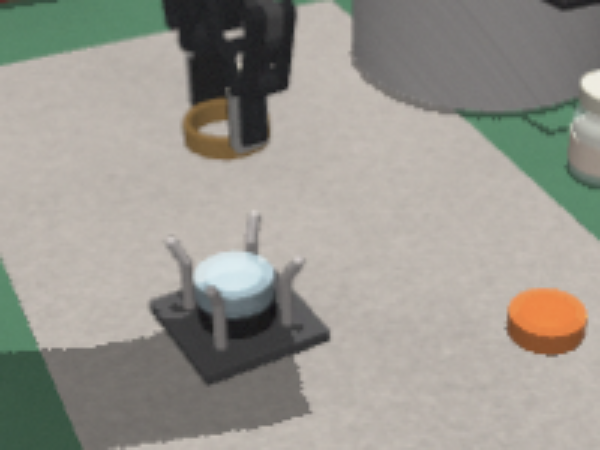

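The brass ring is held level, and its centre matches the lens's held position within about 0.5 px. I'll place it.

```bash
python3 - <<'E'
from act import *
place(.0482)
arm.move_ptp([.5,-.3,.2],[np.pi,0,YAW+np.pi/2]); st("away"); shots(6)
E
python3 -c "
import cv2,numpy as np
a=cv2.imread('pics/top6.png')[190:310,200:360];b=cv2.imread('pics/side6.png')[180:280,180:313]
cv2.imwrite('pics/c6.png',np.hstack([cv2.resize(a,(400,300)),cv2.resize(b,(400,300))]))"
```

```text
in t22.23 [ 0.4567 -0.0168  0.0736] w0.0493 F [-0.4 -0.6 -1.2]
stop True
set t22.83 [ 0.456  -0.0165  0.0485] w0.0495 F [-1.4 -0.2  5.5]
open t23.14 [ 0.4555 -0.0163  0.0481] w0.0656 F [0.3 0.7 0.5]
up t23.75 [ 0.4559 -0.0164  0.1393] w0.0661 F [-0.3  0.   0.1]
away t24.88 [ 0.4999 -0.2988  0.1994] w0.0660 F [-0.3 -0.1 -0. ]
```

View pics/c6.png

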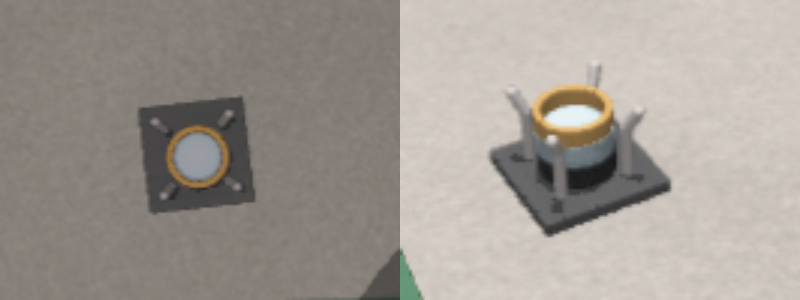

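The stack is complete: level, centred at about (279,252.5) in the top view, and seated at the expected height (contact at z=0.0485 against 0.0482 planned). I'm handing in.

```bash
python3 -c "
from plant import arm
arm.close_job(); print(arm.get_clock())"
```

```text
the job is handed in; nothing more can be done
the job is handed in; nothing more can be done
```

I stacked the black spacer, the clear pale blue lens and the brass retaining ring in the pin holder, in that order. I released all three, moved the arm clear and handed the job in at about 25 s on the robot clock; the hand-in gives no verdict.

- **Final pictures:** in both views the stack looks level and centred between the pins, within about 1 px (2 mm) of the plate centre.
- **Set-down heights:** all three parts touched down within 0.3 mm of the planned height. The brass ring touching at 48.5 mm against 48.2 mm planned shows it sits over the lens's dome, not on top of it.
- **Forces:** the readings I took at each step stayed below 9 N.

**Disagreements:**
- The two cameras differed by 2–4 mm on the part positions, mostly in y. I averaged them for the two rings. For the lens I used mainly the top view, and for the holder essentially the top view.
- My first top-view lens contour caught only the dome, and the side-view plate contour was incomplete. I read the lens rim and plate corners off the enlarged crop instead.
- The gripper read 49.5–50.5 mm on parts that are nominally 52 mm, with no visible effect on the grasps.

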